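Hold the brake lever against its stop

ROBOT

A 6-joint arm with a two-finger parallel gripper is mounted at the origin on a cart in front of the work surface, level with it; the furniture and walls round the work are solid. World frame = base frame: x ahead of the robot, y to its left, z up, the work surface at z = 0. Lengths are in m, angles in degrees, forces in N, time in s.
With the tool pointing down it reaches from about 0.375 to 0.9 m from the base axis. Payload 3.1 kg.
Tool frame: the origin (TCP) lies between the finger pads; the fingertips stand bot.tip_extent ahead of it and the grasp point (between the pads) lies 2 mm behind it (bot.tip_extent is the distance from the TCP to the fingertips, in m); z points along the fingers, y is the direction in which the jaws open and shut (so a half turn about z gives the same grasp; the last joint's range is limited). The gripper opens to 87 mm and grips with 3 to 60 N. Pads are 19 mm wide; open, the fingers measure 117 mm over their backs; the gripper's body (75 mm by 190 mm) begins 51 mm behind the grasp point.
Start: joints at [-74.857, 30.224, 82.088, -0, 67.689, -10.227], TCP at [0.268, -0.565, 0.21] pointing down, gripper open.
Joint ranges: [-176.69, 176.69], [-43.24, 126.21], [12.49, 139.97], [-82, 262], [0, 151.66], [-163.58, 163.58]. Speed limits (degrees/s): [159.86, 159.86, 180, 180, 180, 180].

INTERFACE

Orientations are given as a 3x3 rotation matrix whose columns are the frame's x, y, z axes.
In Python, from rig import bot, imaging, recognise, masks_of, mark_of gives the robot as it stands.
- The arm moves only by the tool send_rows, never from a script. Its argument "plan" is a list that holds one entry, the list of rows, each a list of 5 numbers: the shift along the world's x, y, z normalised to -1 to 1, where 1 is 0.03 m, then the turn about the world's z normalised to -1 to 1, where 1 is 0.1 rad, then the closure, from -1 (fully open) to 1 (shut). A call has 1 to 20 rows; each row shifts and turns the commanded pose from where the row before left it; what a row does not reach is not made up. A row lasts 1/10 s, in which the tool goes at most 50 mm and 8.59 degrees, less where a joint would pass 70% of its speed; a pose out of reach is approached as far as the arm can. A call with a number of a shift or a turn outside -1 to 1 is refused whole. A call with a gripper value outside its range is refused whole. The fingers move at their own pace and stop on an object; the grip force is fixed at half the most. Time passes only in rows, so rows that do not move let the fingers close. It gives the time, the measured TCP pose, the force and the opening at its end, in the units of the state.
- bot.read_state(): the state, without advancing time (a new reading comes with each control period).
- imaging.capture(name): name is "scene" or "top"; returns a dict with "img" (480x640x3 uint8, blue, green, red), "mtx" (3x3 intrinsics, pixels), "pose" (4x4, takes a point from camera to world coordinates). Camera axes: x right, y down, z forward; pixel columns grow to the right and rows downward; lengths in m; the calibration is good to about 2 mm. A picture is of the moment at which its call begins. There is no depth.
- bot.hand_in(): hands the job in, once; it reports no verdict.
Trained networks look in the newest picture that a camera, given by its name, has taken for a name from the list of things; names that differ only in an ending like _2 or _b are one class to them, and where a whole thing is asked for, a point or a joint stands for the part that bears it (a point fixed in the world has none). Each returns a list of dicts, best first, with "conf" (0 to 1); they miss things now and then, are a little off and sometimes report something else, mostly with a low value. They report only what shows in the picture. A call takes as long as a camera call.
- recognise(camera, target): "at" ([x, y, z] in m, in world coordinates, good to about 4 mm: the middle of the surface that is visible of it).
- masks_of(camera, target): "region" (480x640 bool, what is visible of it).
- mark_of(camera, target): "at" ([x, y, z] in m, in world coordinates, good to about 4 mm: a listed point, or the origin of a listed thing).
The state is a dict: "time_s": time; "joint_positions": joint angles; "qvel": joint speeds; "tau": joint torques, N m; "position": TCP position; "tcp_rot": TCP orientation; "force": force on the tool from outside, world axes, zero at the start; "moment": the same for the moment, N m; "opening": opening from 0.0 (shut) to 1.0 (fully open).
Only numpy, scipy, OpenCV 4.12 (cv2) and the standard library are available. Lean on these libraries where they do the work, as an engineer would, in place of code of your own. Each camera call takes 0.05 s, during which the arm holds its last target.

TASK

Two hand-lever handles stand screwed to the bench for a check. With the tips or the outside of the fingers, push the long ball-ended brake lever in towards its bar until it comes up against its stop, short of the bar, and finish while still holding it there so that I can measure the gap. Push only on its outer face and do not force it: no finger may pinch the lever, reach in between lever and bar or press on the bar, and the short lever, the wood block and the tape measure must be left alone.

Things in the scene. Friction and masses are not known exactly. Their poses are not given: they have to be found in the camera images.
- brake_push (a point): push point on the long brake lever: outer face of the blade (18 mm high, 9 mm thick), half-way up, 95 mm from the pivot; moves and turns with the lever. Its x is level, in towards the bar (push direction), y along the blade to its tip, where 30 mm farther a 20 mm ball sits; z up. At rest the blade slants away from the bar; its outer side and 50 mm below it are free
- brake_pivot (a point): upright pivot axis of the brake lever, at the height of lever and bar (85 mm above the bench); fixed
- brake_lever (a joint): turn of the brake lever about its upright pivot, rad: 0 at rest, grows as it is pushed to the bar (clockwise from above); hard stop at 0.30, blade then parallel to the bar, about 21 mm short of the grip. A spring returns it when let go: at brake_push about 2.5 N starts it, 6.5 N holds it at the stop
- brake_handle: whole brake handle: plywood base 100 x 220 x 18 mm screwed down, two dark posts, bar along its y axis at 85 mm height (tube with black rubber grip, 30 mm diameter, top at 100 mm), lever perch at its -y end; origin at the centre of the underside; the lever is on its -x side (the robot's), its tip to +y
- throttle_lever (a joint): turn of the short lever of the other handle, rad, 0 = at rest; must stay there
- throttle_end (a point): near the end of the short lever (65 mm long, no ball) on the other, otherwise equal handle: a point on its outer face, 60 mm from its pivot, 85 mm above the bench
- wood_block: loose hardwood block, 46 x 82 x 30 mm, origin at the centre of its underside; leave alone
- tape_measure: loose pocket tape measure, 64 x 103 x 36 mm, origin at its underside; leave alone

How it is judged:
By the outcome, as a careful person would: the job done as asked, in the order asked, and still so for the second after the job is handed in, while the arm keeps its last pose, push and grip.
It also fails if it takes over 29 s, if anything falls off the work surface, if the arm or the gripper's body presses on something with over 40 N, if the wrist force passes 120 N, or if a joint passes its speed limit or range.

## Working session

There is one attempt and no reset: what is moved stays moved. The work goes in short steps, Python scripts to look and compute and a tool call to move; the robot and the scene stay as the last step left them, time stands still between calls to the robot, and variables do not carry over. Pictures are saved under pics/ and viewed, and the job is handed in when it is done.

Besides the shell and the picture viewer there is one more tool, called after "Emit:" as name(argument=value, ...), one argument or row to a line, values as JSON. send_rows: Moves the arm, as the interface text tells. Its arguments: {"type":"object","properties":{"plan":{"type":"array"}},"required":["plan"]}

```bash
mkdir -p pics; python3 - <<'E'
from rig import bot, imaging, recognise, masks_of, mark_of
import cv2
s=bot.read_state(); print(s, bot.tip_extent)
for c in ["scene","top"]:
    r=imaging.capture(c); cv2.imwrite(f"pics/{c}0.png",r["img"])
    print(c,r["mtx"].tolist(),r["pose"].round(3).tolist())
    for t in ["brake_push","brake_pivot","brake_handle","throttle_end","wood_block","tape_measure"]:
        print(t,[(d["conf"],[round(float(x),4) for x in d["at"]]) for d in mark_of(c,t)][:3])
E
```

```text
{'time_s': 0.0, 'joint_positions': array([-7.48579927e+01,  3.02773846e+01,  8.21568648e+01, -1.48720933e-03,
        6.76919800e+01, -1.02287524e+01]), 'qvel': array([-0.0808617 , -0.02741157, -0.04194501, -0.1216067 , -0.14584213,
       -0.03217157]), 'tau': array([-4.40550593e-04, -4.40043032e+01, -1.76591617e+01,  6.32395735e-02,
        5.81452169e-02, -1.66751497e-04]), 'position': array([ 0.26759436, -0.56395318,  0.208586  ]), 'tcp_rot': array([[ 9.03549954e-01,  4.28482347e-01, -5.98661509e-04],
       [ 4.28482607e-01, -9.03547541e-01,  2.12035503e-03],
       [ 3.67615566e-04, -2.17236274e-03, -9.99997573e-01]]), 'force': array([ 0.09563679, -0.15028235, -0.19848359]), 'moment': array([-0.02775867, -0.01293822, -0.01330746]), 'opening': 0.9961898919281892} 0.017
scene [[576.8321188066824, 0.0, 315.1267130960354], [0.0, 576.8321188066824, 245.2156546729277], [0.0, 0.0, 1.0]] [[0.479, -0.385, 0.789, -0.277], [-0.878, -0.226, 0.422, -0.608], [0.016, -0.895, -0.446, 0.53], [0.0, 0.0, 0.0, 1.0]]
brake_push [(0.87, [0.4956, 0.0021, 0.0843]), (0.69, [0.379, -0.1285, -0.0025]), (0.63, [0.3827, -0.2496, -0.0024])]
brake_pivot [(0.77, [0.5055, -0.0977, 0.0849])]
brake_handle [(0.58, [0.5622, -0.0357, 0.0023])]
throttle_end [(0.7, [0.4982, -0.289, 0.0813])]
wood_block [(0.73, [0.3798, -0.1293, 0.0004])]
tape_measure [(0.78, [0.3828, -0.2493, -0.005]), (0.52, [0.5607, -0.0376, 0.0019])]
top [[516.9831625441622, 0.0, 322.69676744348027], [0.0, 516.9831625441622, 239.72282891480694], [0.0, 0.0, 1.0]] [[-0.027, -0.997, 0.074, 0.387], [-0.999, 0.029, 0.031, -0.207], [-0.033, -0.074, -0.997, 0.92], [0.0, 0.0, 0.0, 1.0]]
brake_push [(0.56, [0.488, -0.0044, 0.0838]), (0.15, [0.5613, -0.0362, 0.0055])]
brake_pivot [(0.58, [0.5125, -0.0915, 0.0829])]
brake_handle [(0.76, [0.5626, -0.0368, 0.0028])]
throttle_end [(0.72, [0.4982, -0.2871, 0.084])]
wood_block [(0.62, [0.3777, -0.1305, -0.0011])]
tape_measure []
```

View pics/scene0.png

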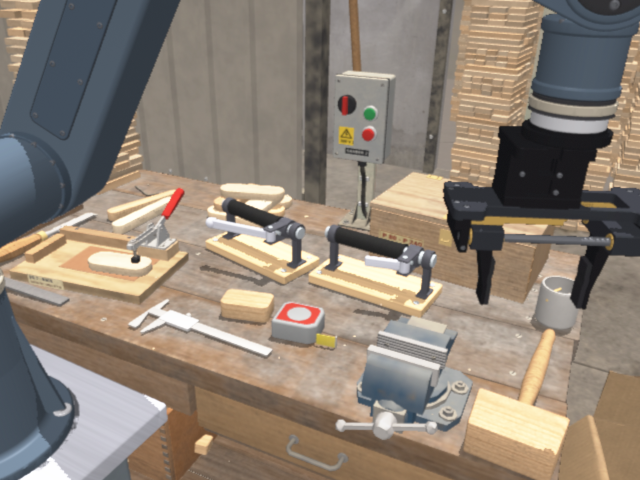

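View pics/top0.png

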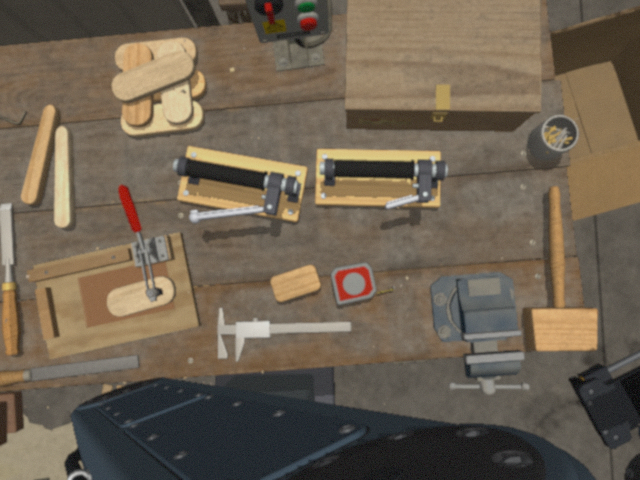

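The scene shows the brake handle on the left, with its ball end near scene pixel (211,223) and top-camera pixel (194,216). The throttle handle is right of it. The block, tape and calipers lie in front. Next I'll zoom in to measure the blade line.

```bash
python3 - <<'E'
from rig import bot, imaging, recognise, masks_of, mark_of
import cv2,numpy as np
for c in ["scene","top"]:
    im=cv2.imread(f"pics/{c}0.png")
    cr=im[180:290,190:330] if c=="scene" else im[135:245,160:320]
    cv2.imwrite(f"pics/{c}0z.png",cv2.resize(cr,None,fx=5,fy=5,interpolation=cv2.INTER_CUBIC))
E
```

```text
(no output)
```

View pics/top0z.png

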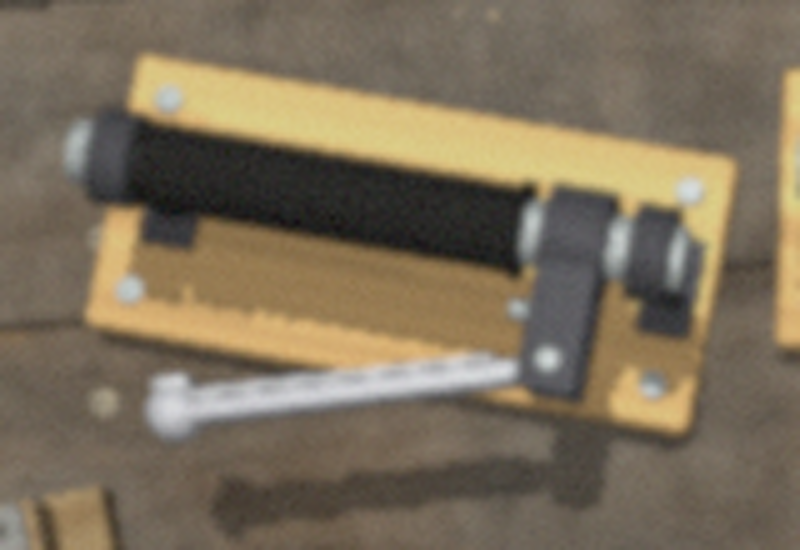

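View pics/scene0z.png

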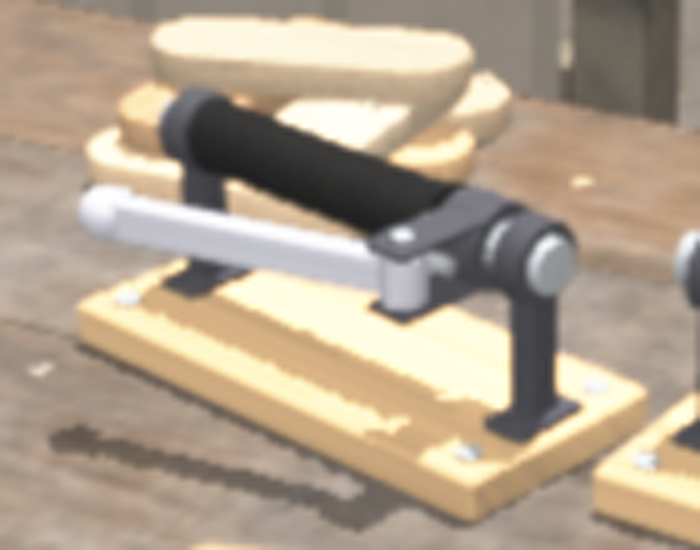

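```bash
cat > h.py <<'E'
import numpy as np
def ray(r,u,v,z):
    K,P=r["mtx"],r["pose"]
    d=P[:3,:3]@np.linalg.solve(K,[u,v,1.]);o=P[:3,3]
    return o+d*(z-o[2])/d[2]
E
python3 - <<'E'
from rig import bot, imaging, recognise, masks_of, mark_of
import numpy as np
from h import ray
t=imaging.capture("top"); s=imaging.capture("scene")
T=lambda a,b,z: ray(t,160+a/5,135+b/5,z).round(4)
S=lambda a,b,z: ray(s,190+a/5,180+b/5,z).round(4)
print("top pivot",T(548,358,.098),"ball",T(172,407,.085))
print("bar",T(80,150,.085),T(680,255,.085))
print("scene pivot",S(400,234,.098),"ball",S(98,213,.085))
c=np.array([T(150,57,.018),T(737,157,.018),T(690,435,.018),T(88,322,.018)]);print("base",c,c.mean(0))
p=T(548,358,.098);b=T(172,407,.085)
print(np.hypot(*(b-p)[:2]),np.degrees(np.arctan2(*(b-p)[:2])))
a,d=T(80,150,.085),T(680,255,.085);print(np.degrees(np.arctan2(*(a-d)[:2])))
for c in("top","scene"):
  for k in("brake_push","brake_pivot"): print(c,k,[(d["conf"],d["at"]) for d in mark_of(c,k)][:1])
print(bot.read_state()["time_s"])
E
```

```text
top pivot [ 0.5046 -0.0978  0.098 ] ball [0.4942 0.028  0.085 ]
bar [0.5806 0.0579 0.085 ] [ 0.5391 -0.1401  0.085 ]
scene pivot [ 0.5096 -0.0946  0.098 ] ball [0.492  0.0276 0.085 ]
base [[ 0.629   0.0537  0.018 ]
 [ 0.5856 -0.1557  0.018 ]
 [ 0.4872 -0.1368  0.018 ]
 [ 0.534   0.0767  0.018 ]] [ 0.55895  -0.040525  0.018   ]
0.12622915669527385 -4.7259471043796815
11.837605296444629
top brake_push [(0.85, [0.4897, -0.0044, 0.0823])]
top brake_pivot [(0.98, [0.5088, -0.0941, 0.082])]
scene brake_push [(0.83, [0.4979, -0.0004, 0.0841])]
scene brake_pivot [(0.75, [0.5057, -0.0982, 0.0862])]
1.0
```

Emit:
send_rows(
  plan=[
    [[0.3,0.93,0,-0.176,1],[0.3,0.93,0,-0.176,1],[0.3,0.93,0,-0.176,1],[0.3,0.93,0,-0.176,1],[0.3,0.93,0,-0.176,1],[0.3,0.93,0,-0.176,1],[0.3,0.93,0,-0.176,1],[0.3,0.93,0,-0.176,1],[0.3,0.93,0,-0.176,1],[0.3,0.93,0,-0.176,1],[0.3,0.93,0,-0.176,1],[0.3,0.93,0,-0.176,1],[0.3,0.93,0,-0.176,1],[0.3,0.93,0,-0.176,1],[0.3,0.93,0,-0.176,1],[0.3,0.93,0,-0.176,1],[0.3,0.93,0,-0.176,1],[0.3,0.93,0,-0.176,1],[0.3,0.93,0,-0.176,1],[0.3,0.93,0,-0.176,1]],
  ],
)

```text
time_s: 3.0
position: [0.4483, -0.0056, 0.2098]
tcp_rot: [[0.996, 0.09, 0.001], [0.09, -0.996, -0.0], [0.001, 0.0, -1.0]]
force: [0.2, -0.4, -0.2]
opening: 0.005
```

```bash
python3 - <<'E'
from rig import bot, imaging
import cv2,numpy as np
s=bot.read_state(); print({k:np.round(s[k],4).tolist() for k in s})
r=imaging.capture("scene"); cv2.imwrite("pics/scene1.png",r["img"])
E
```

```text
{'time_s': 3.0, 'joint_positions': [-15.0453, 16.6152, 106.4603, -0.0016, 56.8818, 69.7957], 'qvel': [38.9529, 6.2572, -10.2344, 0.055, 3.4822, 48.5951], 'tau': [-2.3377, -30.669, -14.0515, 0.0729, -0.0153, -0.5642], 'position': [0.4483, -0.0056, 0.2098], 'tcp_rot': [[0.9959, 0.0899, 0.0007], [0.0899, -0.9959, -0.0002], [0.0007, 0.0003, -1.0]], 'force': [0.219, -0.4083, -0.1966], 'moment': [0.0629, 0.0208, -0.0721], 'opening': 0.0054}
```

View pics/scene1.png

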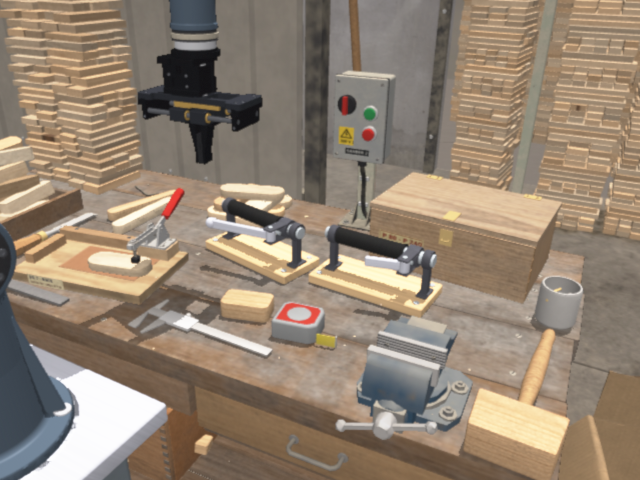

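```bash
python3 - <<'E'
from rig import bot, imaging
import numpy as np,cv2
t=imaging.capture("top"); s=imaging.capture("scene")
def PM(r): return r["mtx"]@np.linalg.inv(r["pose"])[:3]
def tri(a,b):
    X=cv2.triangulatePoints(PM(t),PM(s),np.array(a,float).reshape(2,1),np.array(b,float).reshape(2,1));return (X[:3]/X[3]).ravel().round(3)
print(tri((124,188),(180,192)))
cv2.imwrite("pics/top1.png",t["img"])
print(bot.read_state()["position"])
E
```

```text
[0.54  0.136 0.108]
[ 0.44807508 -0.0055822   0.20971156]
```

View pics/top1.png

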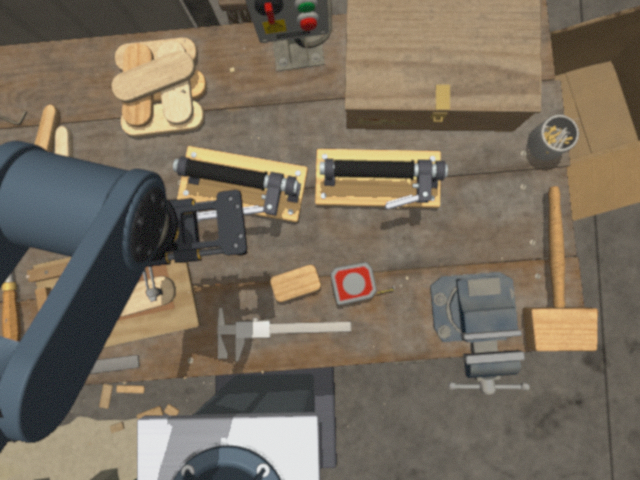

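Emit:
send_rows(
  plan=[
    [[0,-0.02,-0.7,0,1],[0,-0.02,-0.7,0,1],[0,-0.02,-0.7,0,1],[0,-0.02,-0.7,0,1],[0,-0.02,-0.7,0,1],[0.2,-0.02,-0.7,0,1],[0.2,0,0,0,1],[0.0,0,0,0,1]],
  ],
)

```text
time_s: 3.95
position: [0.4611, -0.0114, 0.0837]
tcp_rot: [[0.996, 0.09, 0.001], [0.09, -0.996, -0.0], [0.001, 0.001, -1.0]]
force: [-0.3, -0.0, 0.7]
opening: 0.006
```

```bash
python3 - <<'E'
from rig import bot, imaging
import numpy as np,cv2
t=imaging.capture("top"); s=imaging.capture("scene")
a=cv2.resize(s["img"][150:280,150:330],None,fx=4,fy=4);cv2.imwrite("pics/scene2.png",a)
print(bot.read_state()["position"],bot.read_state()["force"])
E
```

```text
[ 0.46056079 -0.01091637  0.08440576] [-0.21285522 -0.10824763  0.44194111]
```

View pics/scene2.png

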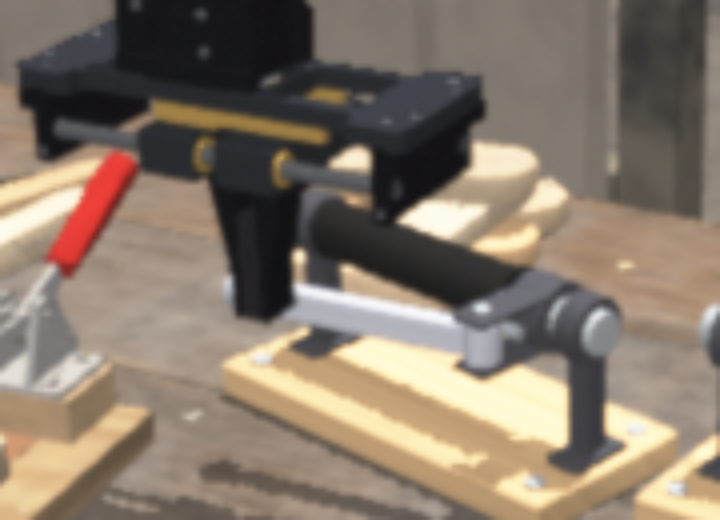

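Emit:
send_rows(
  plan=[
    [[0.2,0.02,0,0,1],[0.2,0.02,0,0,1],[0.2,0.02,0,0,1],[0.1,0.02,0,0,1],[0.08,0.01,0,-0.1,1],[0.08,0.01,0,-0.2,1],[0.08,0.01,0,-0.2,1],[0,0,0,0,1]],
  ],
)

```text
time_s: 4.85
position: [0.4884, -0.007, 0.0835]
tcp_rot: [[0.999, 0.04, 0.0], [0.04, -0.999, -0.0], [0.0, 0.0, -1.0]]
force: [0.8, -0.2, 0.9]
opening: 0.005
```

Emit:
send_rows(
  plan=[
    [[0.08,0.01,0,-0.1,1],[0.08,0.01,0,-0.1,1],[0,0,0,0,1]],
  ],
)

```text
time_s: 5.15
position: [0.4933, -0.0065, 0.0836]
tcp_rot: [[1.0, 0.021, 0.001], [0.021, -1.0, -0.0], [0.001, 0.0, -1.0]]
force: [0.0, -0.1, 0.7]
opening: 0.003
```

```bash
python3 - <<'E'
from rig import bot, imaging
import numpy as np,cv2
t=imaging.capture("top"); s=imaging.capture("scene")
a=cv2.resize(s["img"][180:260,180:320],None,fx=5,fy=5);cv2.imwrite("pics/scene3.png",a)
print(bot.read_state()["position"],bot.read_state()["force"])
E
```

```text
[ 0.49281511 -0.00637863  0.08350739] [-0.5745722   0.8342312  -0.99441421]
```

View pics/scene3.png

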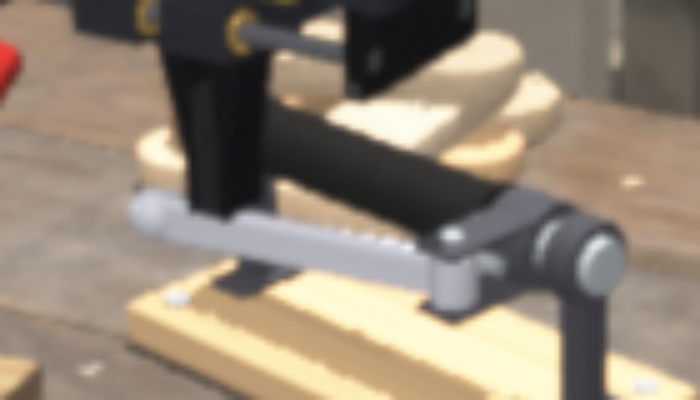

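```bash
python3 - <<'E'
from rig import bot, imaging
import numpy as np,cv2
s=imaging.capture("scene")
st=bot.read_state();R=st["tcp_rot"];p=st["position"]
M=s["mtx"]@np.linalg.inv(s["pose"])[:3]
def pr(X):
    q=M@np.append(X,1);return (q[:2]/q[2])
im=s["img"][180:260,180:320];a=cv2.resize(im,None,fx=5,fy=5,interpolation=cv2.INTER_CUBIC)
def dot(X,c):
    u=(pr(X)-[180,180]+.5)*5; cv2.circle(a,tuple(int(v) for v in u),4,c,-1); return u.round()
for z in (0.017,-0.01,-.03):
  for dx in(-.0095,.0095):
    for dy in(-.015,.015): print(z,dx,dy,dot(p+R@[dx,dy,z],(0,0,255)))
P=np.array([.507,-.096,.085])
for sdist in(.03,.06,.095,.115):
  for h in(-.009,.009): dot(P+sdist*np.array([-.0906,.996,0])-.0045*np.array([.996,.09,0])+[0,0,h],(0,255,0))
dot(P+.125*np.array([-.0906,.996,0]),(255,0,0))
cv2.imwrite("pics/scene4.png",a)
t=imaging.capture("top");cv2.imwrite("pics/top4.png",cv2.resize(t["img"][120:260,120:320],None,fx=4,fy=4))
E
```

```text
0.017 -0.0095 -0.015 [180. 281.]
0.017 -0.0095 0.015 [247. 298.]
0.017 0.0095 -0.015 [210. 262.]
0.017 0.0095 0.015 [277. 279.]
-0.01 -0.0095 -0.015 [175. 214.]
-0.01 -0.0095 0.015 [243. 231.]
-0.01 0.0095 -0.015 [206. 196.]
-0.01 0.0095 0.015 [273. 212.]
-0.03 -0.0095 -0.015 [172. 164.]
-0.03 -0.0095 0.015 [240. 180.]
-0.03 0.0095 -0.015 [203. 146.]
-0.03 0.0095 0.015 [271. 162.]
```

View pics/scene4.png

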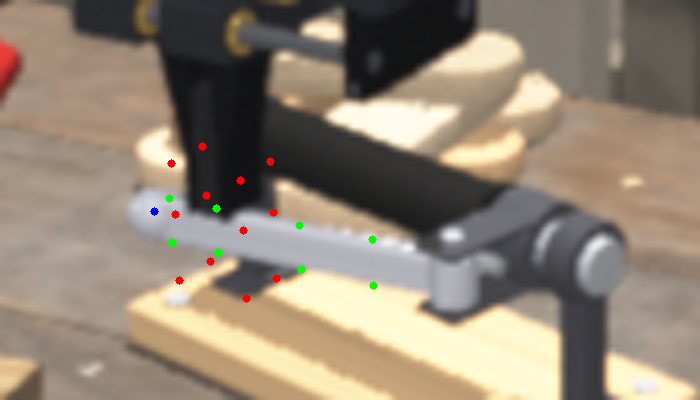

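View pics/top4.png

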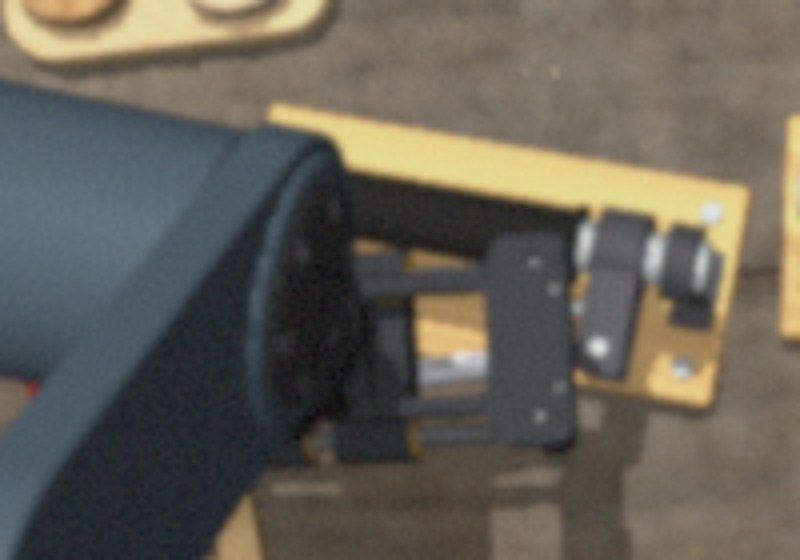

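```bash
python3 - <<'E'
from rig import bot, imaging
import numpy as np,cv2
s=imaging.capture("scene")
M=s["mtx"]@np.linalg.inv(s["pose"])[:3]
def pr(X):
    q=M@np.append(X,1);return (q[:2]/q[2])
def go(name,p,yaw,off,k,out):
    a=cv2.imread(name)
    c,sn=np.cos(yaw),np.sin(yaw)
    R=np.array([[c,sn,0],[sn,-c,0],[0,0,-1]])
    for z,col in((.017,(0,0,255)),(0,(0,255,255)),(-.03,(255,0,255))):
      for dx in(-.0095,.0095):
        for dy in(-.015,.015):
          u=(pr(p+R@[dx,dy,z])-off+.5)*k; cv2.circle(a,tuple(int(v) for v in u),4,col,-1)
    cv2.imwrite(out,a)
go("pics/scene2.png",np.array([.4608,-.011,.084]),.09,np.array([150,150]),4,"pics/s2o.png")
go("pics/scene1.png",np.array([.448,-.0056,.2097]),.09,np.array([0,0]),1,"pics/s1o.png")
a=cv2.imread("pics/s1o.png")[60:200,120:300];cv2.imwrite("pics/s1o.png",cv2.resize(a,None,fx=4,fy=4))
E
```

```text
(no output)
```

View pics/s2o.png

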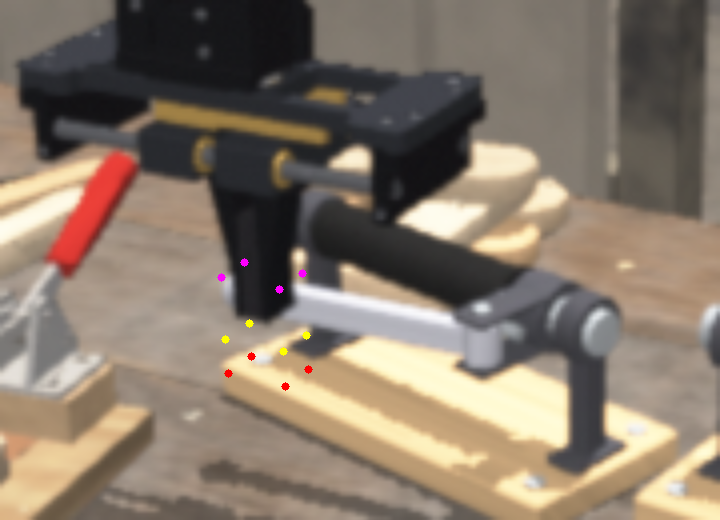

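View pics/s1o.png

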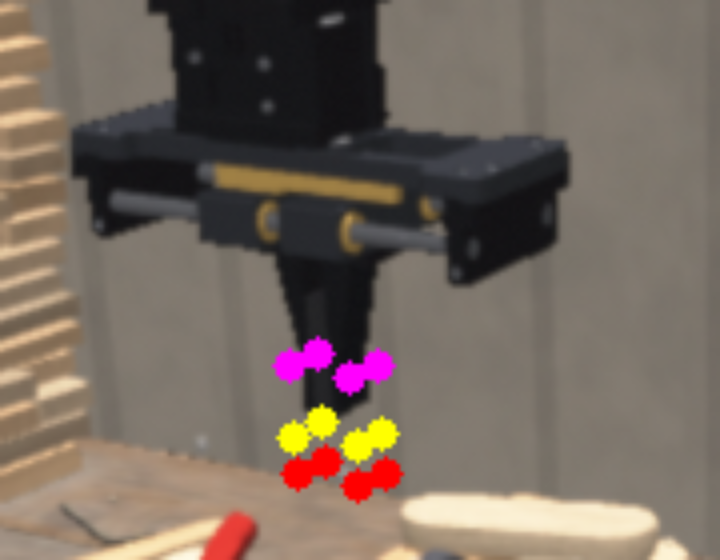

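The scene view does not match the reported pose. The fingertips sit about level with the blade's top edge (crop pixels 195–265, 217), well above the predicted red dots, and the lever hasn't moved. I'll triangulate gripper features to find the true offset.

```bash
python3 - <<'E'
from rig import bot, imaging
import cv2
for n,(y,x,h,w) in {"scene":(130,150,110,150),"top":(150,180,90,120)}.items():
    r=imaging.capture(n);k=5 if n=="scene" else 6
    cv2.imwrite(f"pics/{n}5.png",cv2.resize(r["img"][y:y+h,x:x+w],None,fx=k,fy=k,interpolation=cv2.INTER_CUBIC))
s=bot.read_state();print(s["time_s"],s["position"],s["joint_positions"])
E
```

```text
5.5 [ 0.49270536 -0.00638647  0.08353346] [-1.37611457e+01  3.19273745e+01  1.07333900e+02 -2.60668245e-04
  4.07482897e+01  7.50477302e+01]
```

View pics/scene5.png

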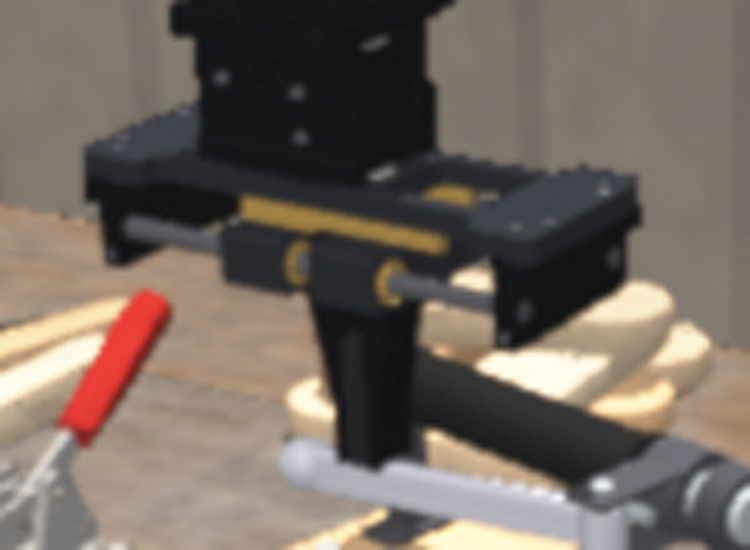

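View pics/top5.png

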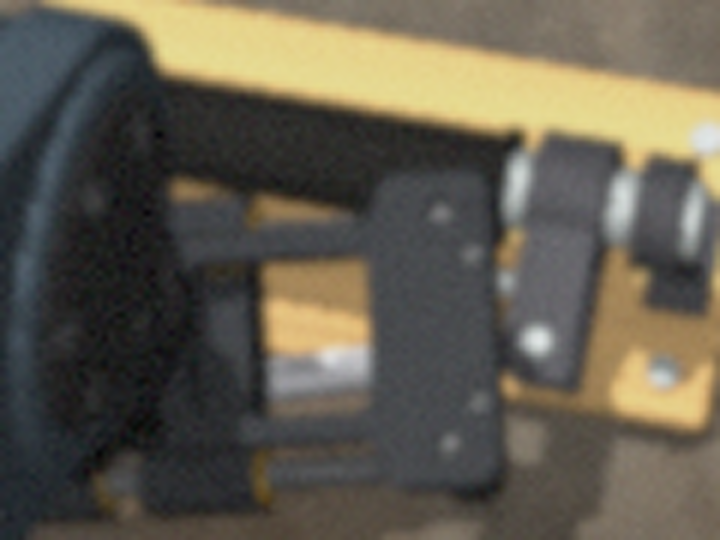

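```bash
python3 - <<'E'
from rig import bot, imaging
import numpy as np,cv2
t=imaging.capture("top"); s=imaging.capture("scene")
def PM(r): return r["mtx"]@np.linalg.inv(r["pose"])[:3]
Mt,Ms=PM(t),PM(s)
def tri(a,b):
    a=np.array(a,float)/6+[180,150];b=np.array(b,float)/5+[150,130]
    X=cv2.triangulatePoints(Mt,Ms,a.reshape(2,1),b.reshape(2,1));X=X[:3]/X[3]
    e=[]
    for M,u in((Mt,a),(Ms,b)):
        q=M@np.append(X,1);e.append((q[:2]/q[2]-u).round(1))
    return X.ravel().round(4),e
for a,b in [((450,443),(516,226)),((480,403),(554,220)),((440,212),(578,190)),((472,254),(603,188)),((537,342),(600,487))]:
    print(*tri(a,b))
E
```

```text
[ 0.4657 -0.092   0.2081] [array([ 0.3, -0.2]), array([-0.3, -0. ])]
[ 0.4751 -0.0999  0.2088] [array([ 0.8, -0.5]), array([-0.6, -0. ])]
[ 0.5183 -0.0862  0.204 ] [array([-2.3,  1.6]), array([1.8, 0. ])]
[ 0.5095 -0.098   0.2095] [array([ 0.2, -0.2]), array([-0.2, -0. ])]
[ 0.5038 -0.0981  0.1   ] [array([ 0.1, -0.1]), array([-0.1, -0. ])]
```

```bash
python3 - <<'E'
from rig import bot, imaging
from h import ray
s=imaging.capture("scene")
for px in ((375,467),(342,458),(412,455)):
    for z in (.085,.09,.095,.1,.105): print(px,ray(s,150+px[0]/5,130+px[1]/5,z).round(4))
E
```

```text
(375, 467) [0.5036 0.0009 0.085 ]
(375, 467) [ 0.4949 -0.0059  0.09  ]
(375, 467) [ 0.4861 -0.0128  0.095 ]
(375, 467) [ 0.4773 -0.0196  0.1   ]
(375, 467) [ 0.4685 -0.0265  0.105 ]
(342, 458) [0.504  0.0164 0.085 ]
(342, 458) [0.4952 0.0094 0.09  ]
(342, 458) [0.4864 0.0023 0.095 ]
(342, 458) [ 0.4776 -0.0047  0.1   ]
(342, 458) [ 0.4688 -0.0117  0.105 ]
(412, 455) [ 0.5195 -0.0044  0.085 ]
(412, 455) [ 0.5105 -0.0112  0.09  ]
(412, 455) [ 0.5016 -0.018   0.095 ]
(412, 455) [ 0.4926 -0.0248  0.1   ]
(412, 455) [ 0.4837 -0.0316  0.105 ]
```

The triangulated x and y agree with the report. The fingertips, though, are really at z ≈ 0.095, and the whole gripper sits about 28 mm higher than reported. I'll back off, lower it and check again.

Emit:
send_rows(
  plan=[
    [[-0.6,0,0,0.35,1],[-0.6,0,0,0.35,1],[0,0,-0.45,0,1],[0,0,-0.45,0,1],[0,0,0,0,1]],
  ],
)

```text
time_s: 6.15
position: [0.4558, -0.0062, 0.0556]
tcp_rot: [[0.996, 0.091, -0.003], [0.091, -0.996, 0.001], [-0.003, -0.001, -1.0]]
force: [0.3, -0.7, 0.1]
opening: 0.003
```

```bash
cat > look.py <<'E'
import sys
from rig import bot, imaging
import numpy as np,cv2
n=sys.argv[1]
s=imaging.capture("scene");im=s["img"]
cv2.imwrite(f"pics/{n}.png",cv2.resize(im[150:270,170:320],None,fx=5,fy=5,interpolation=cv2.INTER_CUBIC))
st=bot.read_state();print(st["time_s"],st["position"].round(4),st["force"].round(2))
E
python3 look.py s6
```

```text
6.2 [ 0.4563 -0.0063  0.0561] [-0.08 -0.46  0.35]
```

View pics/s6.png

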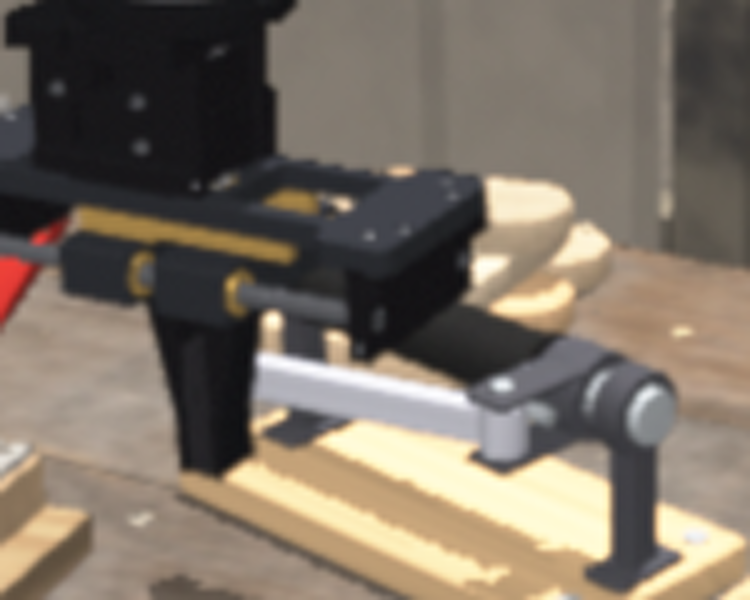

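Emit:
send_rows(
  plan=[
    [[0.2,0,0,0,1],[0.2,0,0,0,1],[0.2,0,0,0,1],[0.15,0,0,0,1],[0.08,0,0,0,1],[0.06,0,0,0,1],[0,0,0,0,1]],
  ],
)

```text
time_s: 6.9
position: [0.4825, -0.0062, 0.0565]
tcp_rot: [[0.996, 0.091, -0.002], [0.091, -0.996, 0.0], [-0.002, -0.001, -1.0]]
force: [-2.6, -0.6, 1.9]
opening: 0.007
```

```bash
python3 look.py s7
```

```text
6.95 [ 0.4825 -0.0062  0.0565] [-2.09 -1.38  3.16]
```

View pics/s7.png

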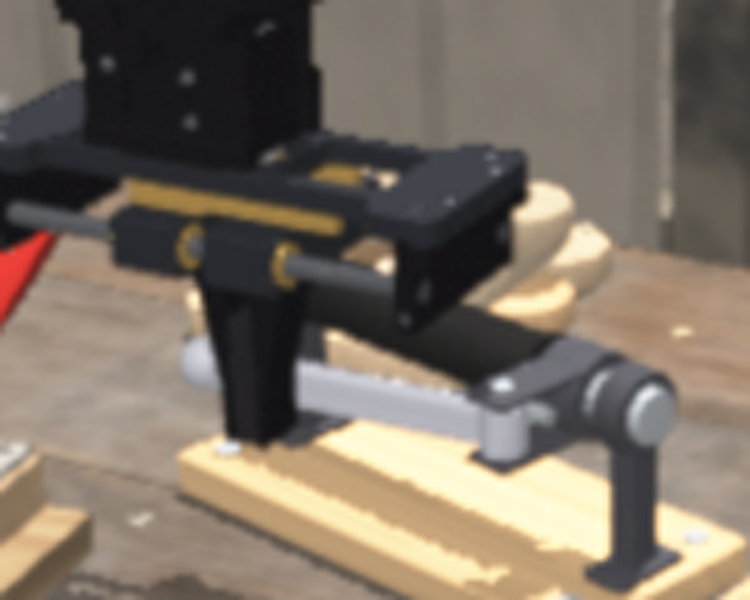

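Emit:
send_rows(
  plan=[
    [[0.07,0,0,-0.2,1],[0.07,0,0,-0.23,1],[0.07,0,0,-0.23,1],[0.07,0,0,-0.23,1],[0.07,0,0,-0.23,1],[0.07,0,0,-0.23,1],[0.07,0,0,-0.23,1],[0.07,0,0,-0.23,1],[0.07,0,0,-0.23,1],[0,0,0,0,1]],
  ],
)

```text
time_s: 7.95
position: [0.5006, -0.0052, 0.056]
tcp_rot: [[0.993, -0.114, -0.004], [-0.114, -0.993, 0.002], [-0.005, -0.001, -1.0]]
force: [-5.2, 4.0, 1.3]
opening: 0.004
```

```bash
python3 look.py s8
```

```text
8.0 [ 0.5005 -0.0052  0.056 ] [-5.07  4.17  1.  ]
```

View pics/s8.png

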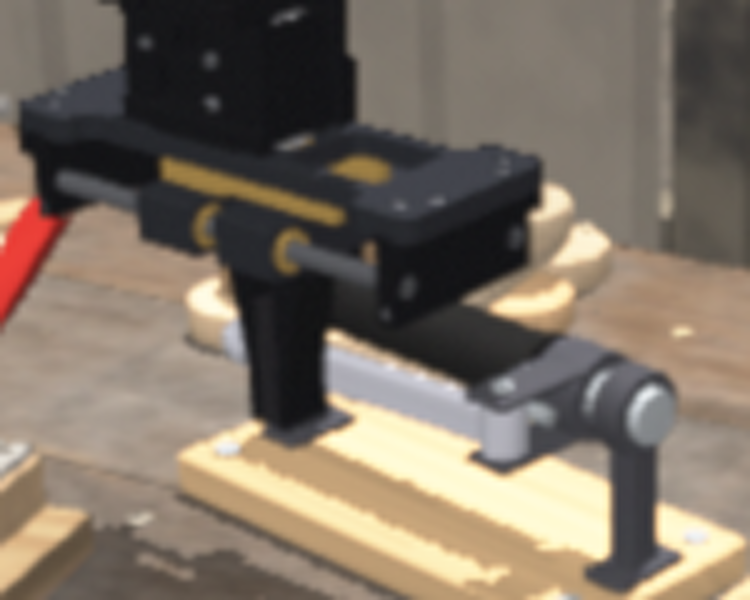

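Emit:
send_rows(
  plan=[
    [[0.07,0.01,0,-0.23,1],[0.07,0.01,0,-0.23,1],[0.05,0.01,0,-0.2,1],[0,0,0,0,1]],
  ],
)

```text
time_s: 8.4
position: [0.5061, -0.005, 0.056]
tcp_rot: [[0.984, -0.179, -0.005], [-0.179, -0.984, 0.001], [-0.005, 0.0, -1.0]]
force: [-6.1, 0.9, 0.4]
opening: 0.005
```

Emit:
send_rows(
  plan=[
    [[0.04,0,0,-0.13,1],[0,0,0,0,1]],
  ],
)

```text
time_s: 8.6
position: [0.5072, -0.005, 0.056]
tcp_rot: [[0.981, -0.192, -0.005], [-0.192, -0.981, 0.001], [-0.005, 0.0, -1.0]]
force: [-5.8, 0.5, 0.5]
opening: 0.002
```

Emit:
send_rows(
  plan=[
    [[0.04,0,0,-0.1,1],[0,0,0,0,1]],
  ],
)

```text
time_s: 8.8
position: [0.5082, -0.005, 0.056]
tcp_rot: [[0.979, -0.201, -0.005], [-0.201, -0.979, 0.001], [-0.005, 0.0, -1.0]]
force: [-6.1, 1.0, 1.2]
opening: 0.005
```

Emit:
send_rows(
  plan=[
    [[0.04,0,0,-0.05,1],[0,0,0,0,1]],
  ],
)

```text
time_s: 9.0
position: [0.5091, -0.0051, 0.056]
tcp_rot: [[0.978, -0.206, -0.006], [-0.206, -0.978, 0.001], [-0.006, 0.0, -1.0]]
force: [-6.6, -0.6, 2.4]
opening: 0.005
```

Emit:
send_rows(
  plan=[
    [[0.04,0,0,0,1],[0,0,0,0,1]],
  ],
)

```text
time_s: 9.2
position: [0.5091, -0.005, 0.0559]
tcp_rot: [[0.979, -0.206, -0.008], [-0.206, -0.979, 0.001], [-0.008, 0.001, -1.0]]
force: [-8.0, 0.1, 3.2]
opening: 0.009
```

Emit:
send_rows(
  plan=[
    [[0.03,0,0,0,1],[0,0,0,0,1]],
  ],
)

```text
time_s: 9.4
position: [0.5092, -0.005, 0.0559]
tcp_rot: [[0.979, -0.206, -0.01], [-0.206, -0.979, 0.001], [-0.01, 0.001, -1.0]]
force: [-10.6, -1.9, 5.2]
opening: 0.007
```

```bash
python3 look.py s9
```

```text
9.45 [ 0.5092 -0.005   0.0559] [-9.35 -1.73  5.25]
```

View pics/s9.png

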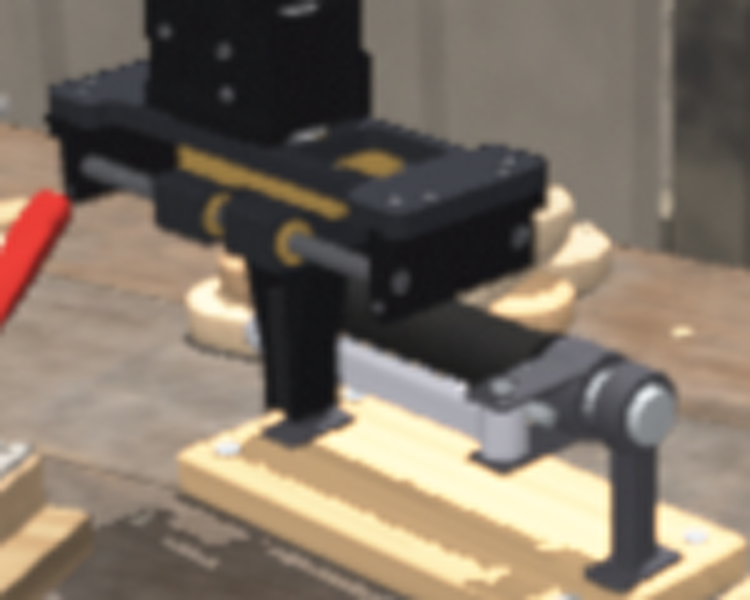

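```bash
python3 - <<'E'
from rig import bot, imaging, mark_of
import numpy as np,cv2
from h import ray
t=imaging.capture("top"); s=imaging.capture("scene")
for c in("top","scene"):
  for k in("brake_push","throttle_end","wood_block","tape_measure"):print(c,k,[(d["conf"],np.round(d["at"],4)) for d in mark_of(c,k)][:1])
S=lambda a,b,z: ray(s,170+a/5,150+b/5,z)
a,b=S(342,378,.076),S(478,428,.076);print("blade bottom edge",a,b,np.degrees(np.arctan2(*(a-b)[:2])))
a,b=S(342,340,.094),S(465,388,.094);print("top edge",a,b,np.degrees(np.arctan2(*(a-b)[:2])))
cv2.imwrite("pics/t10.png",cv2.resize(t["img"][140:240,160:310],None,fx=5,fy=5,interpolation=cv2.INTER_CUBIC))
st=bot.read_state();print(st["time_s"],st["position"],st["force"])
E
```

```text
top brake_push []
top throttle_end [(0.73, array([ 0.4964, -0.2869,  0.0878]))]
top wood_block [(0.58, array([ 0.3777, -0.1288,  0.0034]))]
top tape_measure [(0.9, array([ 0.3827, -0.2437, -0.0021]))]
scene brake_push [(0.94, array([0.5237, 0.    , 0.0842]))]
scene throttle_end []
scene wood_block [(0.94, array([ 0.3818, -0.1287, -0.0004]))]
scene tape_measure [(0.63, array([ 0.4988, -0.2903,  0.0827]))]
blade bottom edge [ 0.5241228  -0.01436604  0.076     ] [ 0.51343424 -0.08215469  0.076     ] 8.960332125982102
top edge [ 0.52011527 -0.01817235  0.094     ] [ 0.50765551 -0.08084111  0.094     ] 11.244869850449067
9.95 [ 0.5091564  -0.00503587  0.05594108] [-10.07019164  -0.80335742   3.66618681]
```

View pics/t10.png

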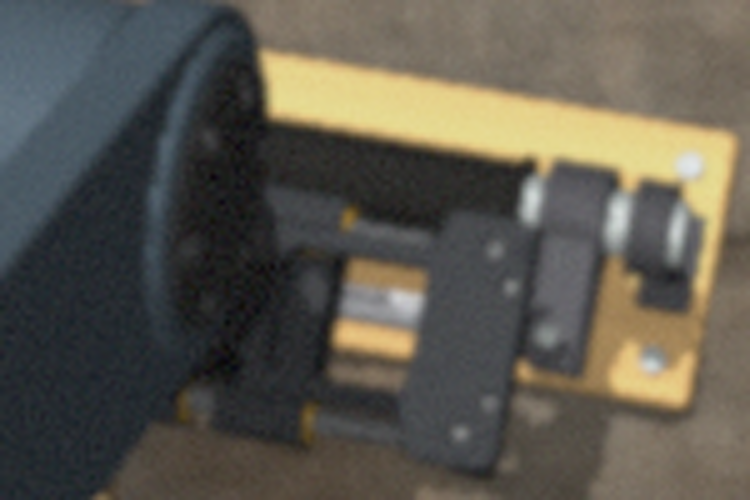

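The finger face is against the blade's outer side. The network's push point (0.524, 0.000) matches the predicted stop position (0.522, -0.002), and the push holds steady at about 10 N with no further travel. I'm handing in.

```bash
python3 -c "
from rig import bot
print(bot.hand_in()); s=bot.read_state(); print(s['time_s'],s['position'],s['force'])"
```

```text
the job is handed in; nothing more can be done
None
the job is handed in; nothing more can be done
```

The brake lever is pushed in to its stop and held there, and I handed the job in at about 10 s. I pushed with the sides of the closed fingers on the outer face of the blade, about 90 mm from the pivot.

**Stop reached:**
- The lever travelled about 26.6 mm from first contact, roughly 0.296 rad.
- The last two small pushes gave no more travel, while the force along the push rose from about 6.6 N to about 10 N and held there.
- The scene camera put the push point at (0.524, 0.000), against (0.522, -0.002) predicted for the stop.
- The blade's top edge measured 11.2° and its bottom edge 9.0°, against 11.8° for the bar. The edge readings are rough.

**Other objects:** the block, tape and short lever still read within about 6 mm of where they started, close to the networks' error. The scene camera missed the short lever in the last check, and its tape reading was a misdetection at the short lever. The top camera found both.

**Checks that disagreed:**
- **Gripper height:** the pictures showed the gripper about 28 mm higher than its reported position. My first approach passed over the top of the blade without any clear contact force. I backed off, lowered the tool by what the pictures showed, and pushed again.
- **Upward force:** at the stop there was also 4–5 N upward on the tool. I put it down to friction on the blade, but did not confirm that.
- **Top camera:** it could not see the push point at the end because the arm was in the way.

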